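# Right the toppled bellows and clamp the banded one

### The arm

A 6-joint arm with a two-finger parallel gripper is mounted at the origin on the work surface. World frame = base frame: x ahead of the robot, y to its left, z up, the work surface at z = 0. Lengths are in m, angles in degrees, forces in N, time in s.
With the tool pointing down it reaches from about 0.3 to 0.775 m from the base axis. Payload 14.6 kg.
Tool frame: the origin (TCP) lies at the very end of the fingers, on their centre line; the grasp point (between the pads) lies 19 mm behind it; z points along the fingers, y is the line along which they close (so a half turn about z gives the same grasp; the last joint's range is limited). The gripper opens to 94 mm and grips with 3 to 60 N. Pads are 16 mm wide; open, the fingers measure 119 mm over their backs; the gripper's body (75 mm by 177 mm) begins 78 mm behind the grasp point.
Start: joints at [-75.035, 17.183, 87.147, -0, 75.671, -3.816], TCP at [0.177, -0.521, 0.205] pointing down, gripper open.
Joint ranges: [-173.82, 173.82], [-45.26, 126.66], [13.44, 144.39], [-59.66, 239.66], [0, 175.72], [-146.38, 146.38]. Speed limits (degrees/s): [127.2, 127.2, 147.25, 180, 180, 180].

### API

Orientations are given as a 3x3 rotation matrix whose columns are the frame's x, y, z axes.
In Python, from bench import r gives the robot as it stands.
- The arm moves only by the shell command python3 -m creep 'ROWS' [FORCE]. ROWS is text: rows parted by semicolons, each of 7 numbers parted by spaces: the opening in per cent of the stroke, from 0 (shut) to 100 (fully open), then the shift along the tool's x, y, z in mm, then the turn, a rotation vector about the tool's x, y, z in degrees. A call has exactly 5 rows; each row is the pose to reach, as a shift and turn from the pose commanded when the call began, along the tool's axes at that moment; what a row does not reach only later rows make up. A row lasts 1/10 s, in which the tool goes at most 50 mm and 8.59 degrees, less where a joint would pass 70% of its speed; a pose out of reach is approached as far as the arm can. A call with a gripper value outside its range is refused whole. The fingers move at their own pace and stop on an object; FORCE is the grip in N (left out, the last holds). Time passes only in rows, so rows that repeat a pose let the fingers close, or fill a call up. It gives the time, the measured TCP pose, the force, the opening and the grip force at its end, in the units of the state.
- r.get_state(): the state, without advancing time (a new reading comes with each control period).
- r.snapshot(name): name is "side" or "top"; returns a dict with "frame" (400x640x3 uint8, red, green, blue), "depth" (400x640 float32, m along the optical axis (not along the pixel's ray), 0 where there is no reading), "vfov" (degrees; the focal length in pixels is half the picture's height over the tangent of half this angle, whatever the lens; pixels are square), "cx", "cy" (the principal point, pixels), "extrinsics" (4x4, takes a point from world to camera coordinates). Camera axes: x right, y up, looking along -z (the intrinsics and any distortion apply to the point x, -y, -z); pixel columns grow to the right and rows downward; lengths in m; the calibration is good to about 2 mm. A picture is of the moment at which its call begins.
- r.close_job(): hands the job in; it is judged then, once.
The state is a dict: "time_s": time; "joints": joint angles; "qd": joint speeds; "effort": joint torques, N m; "tool_pos": TCP position; "orientation": TCP orientation; "ft_force": force on the tool from outside, world axes, zero at the start; "ft_torque": the same for the moment, N m; "width": finger opening in m; "grip_force": force on a finger pad.
Only numpy, scipy, OpenCV 4.12 (cv2) and the standard library are available. Lean on these libraries where they do the work, as an engineer would, in place of code of your own. Each camera call takes 0.05 s, during which the arm holds its last target. There are 200 camera calls.

### The job

Two steel bellows sleeves have toppled over: stand the plain one back up in the lane, between the two sleeves already standing there, and stand the blue-banded one upright in the clamp at the end of the lane, between the yellow stop and the jaw. Then wind the red-handled crank clockwise until the jaw grips the blue-banded sleeve firmly against the stop. Either end of a sleeve may be up; leave the standing sleeves and the other things on the bench where they are.

Things in the scene. Friction and masses are not known exactly. Their poses are not given: they have to be found in the camera images.
- sleeve_plain: plain steel bellows sleeve (corrugated tube) without coloured bands, 56 mm diameter, 100 mm long, about 0.25 kg, lying on its side in the lane along it. Origin at its middle on the axis; its x axis is the tube's axis. Both ends are alike
- sleeve_blue: steel bellows sleeve of the same size (56 mm diameter, 100 mm long) with a blue band at each end, lying on the bench in front of the lane. Origin at its middle on the axis; its x axis is the tube's axis. Both ends are alike
- stander_a: plain sleeve of the same size standing upright in the lane near the end away from the clamp; origin at its middle (50 mm above the bench), z along the tube. To be left alone
- stander_b: plain sleeve of the same size standing upright in the lane next to the yellow stop; origin at its middle (50 mm above the bench), z along the tube. To be left alone
- lane: fixed lane on the bench, its floor the bench itself. Origin on the bench on its centre line; y runs along the lane to the clamp, x across, z up. Two green kerbs 10 mm high, 6 mm thick, 66 mm apart inside, from y = -310 to 185 mm; green end plate 40 mm high at y = -310 mm
- stop (a point): top edge, middle, of the yellow stop's gripping face (lane y = 113 mm, 55 mm high); the fixed stop plate is 78 mm wide, 8 mm thick, behind this face
- screw_block (a point): top centre of the green screw block (60 mm wide, 20 mm thick, 88 mm high, lane y = 256 mm), on a bed 12 mm high, 90 mm wide, lane y = 186 to 286 mm. The crank's axis passes through it along lane y, 70 mm above the bench
- jaw: steel clamp jaw, 64 mm wide, from 16 to 78 mm above the bench, 16 mm thick; it faces the yellow stop. Origin at the middle of its gripping face, 39 mm above the bench; axes as the lane's. It stands at lane y = 193 mm at crank 0 (80 mm from the stop's face) and slides towards the stop, 5 mm for each radian of the crank
- crank (a joint): crank angle in rad; grows as the crank is wound clockwise as seen from the handle's end (the lane's +y end, looking along -y): the handle goes from the top first towards lane -x. At 0 the handle is straight above the axis; range -0.5 to 9. It stays where it is left
- handle (a point): middle of the red crank handle: a freely spinning round bar, 20 mm diameter, 62 mm long, along lane y (from 288 to 350 mm), 42 mm from the crank's axis
- coolant: yellow closed bottle, 64 mm diameter, 150 mm high, standing; origin under its centre. To be left alone
- flange: flat steel ring, 100 mm outside diameter, 60 mm hole, 14 mm thick, lying flat on the bench; origin under its centre. To be left alone
- wrench: steel wrench, 180 mm long, lying flat behind the lane along its own x. To be left alone
- tin: blue open tin, 72 mm diameter, 50 mm high, standing behind the lane; origin under its centre. To be left alone
Things that resemble listed ones, but are neither listed nor needed, are in the scene too. What is shaped like the sleeve_blue but orange or pink is not meant.

How it is judged:
By the outcome, as a careful person would: the job done as asked, in the order asked, and still so for the second after the job is handed in, with the robot touching nothing.
It also fails if it takes over 72 s, if anything falls off the work surface, if the arm or the gripper's body presses on something with over 40 N, if the wrist force passes 120 N, or if a joint passes its speed limit or range.

## Working session

There is one attempt and no reset: what is moved stays moved. The work goes in short steps, Python scripts to look and compute and a shell command to move; the robot and the scene stay as the last step left them, time stands still between calls to the robot, and variables do not carry over. Pictures are saved under pics/ and viewed, at most 10 in all, crops included, and the job is handed in when it is done.

```bash
ls; mkdir -p pics; python3 - <<'E'
from bench import r
import cv2,numpy as np
for n in("side","top"):
    s=r.snapshot(n)
    np.savez(f"{n}0.npz",**{k:s[k] for k in s})
    cv2.imwrite(f"pics/{n}0.png",s["frame"][:,:,::-1])
    print({k:s[k] for k in s if k not in("frame","depth")})
    print([k for k in s], (s["depth"]>0).mean())
print(r.get_state())
E
```

```text
pics
{'vfov': 42.4759372182394, 'cx': 324.34404840641366, 'cy': 193.66157198516157, 'extrinsics': array([[-0.99714172, -0.07168352, -0.02387162,  0.47689475],
       [ 0.02665395, -0.62939386,  0.77662922, -0.04722968],
       [-0.07069617,  0.77377312,  0.62950552, -1.29914496],
       [ 0.        ,  0.        ,  0.        ,  1.        ]])}
['frame', 'depth', 'vfov', 'cx', 'cy', 'extrinsics'] 0.9959375
{'vfov': 53.68034902107915, 'cx': 319.775814387614, 'cy': 198.807132118145, 'extrinsics': array([[ 0.00180954, -0.99975299,  0.02215133,  0.02222177],
       [ 0.99179126,  0.00462641,  0.12778378, -0.49214296],
       [-0.1278547 ,  0.02173827,  0.99155465, -1.00849207],
       [ 0.        ,  0.        ,  0.        ,  1.        ]])}
['frame', 'depth', 'vfov', 'cx', 'cy', 'extrinsics'] 0.9961015625
{'time_s': 0.1, 'joints': array([-7.50335628e+01,  1.72109450e+01,  8.71753582e+01,  1.30956626e-04,
        7.56712970e+01, -3.81465614e+00]), 'qd': array([-0.04984265, -0.02288836, -0.00742981, -0.07451187, -0.01642844,
        0.15630317]), 'effort': array([ 1.97869012e-03, -5.32643259e+01, -3.53284264e+01,  7.09859957e-02,
        2.35170621e-02, -6.95061954e-05]), 'tool_pos': array([ 0.17702387, -0.52048976,  0.20496766]), 'orientation': array([[ 9.46755742e-01,  3.21952633e-01, -2.57485974e-04],
       [ 3.21952728e-01, -9.46755246e-01,  9.71782307e-04],
       [ 6.90916759e-05, -1.00293879e-03, -9.99999495e-01]]), 'ft_force': array([-0.2996184 , -0.06338446, -0.51262183]), 'ft_torque': array([ 0.0398236 , -0.0166659 ,  0.00896921]), 'grip_force': 0.0, 'width': 0.0936641032113105}
```

View pics/top0.png

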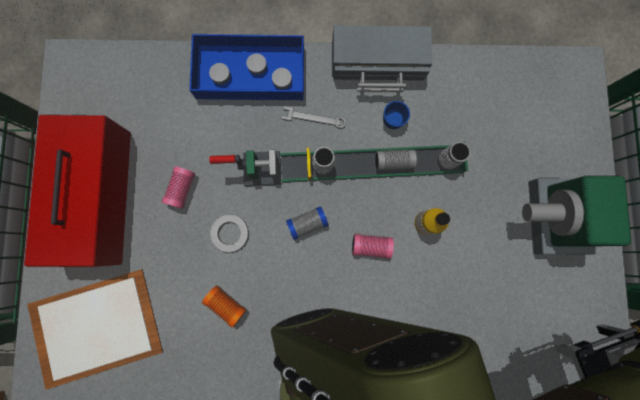

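View pics/side0.png

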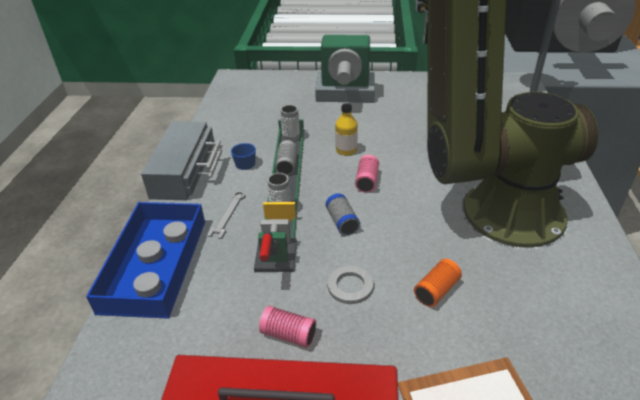

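The top view shows the lane running from (467,160) to the clamp at (232,168). The plain sleeve lies in it at (396,160), with standers at (455,154) and (323,157). The sleeve candidates are blue-banded at (307,223), pink at (373,247) and (179,187), and orange at (223,306). Only the one at (307,223) has blue bands, and it shows at (342,213) in the side view. Next I'll crop it to confirm and measure.

```bash
cat > h.py <<'E'
import numpy as np,cv2
def load(n): return dict(np.load(n))
def cloud(s):
    f=200/np.tan(np.radians(float(s["vfov"]))/2); d=s["depth"]; v,u=np.mgrid[:400,:640]
    p=np.stack([(u-s["cx"])/f*d,-(v-s["cy"])/f*d,-d],-1); E=s["extrinsics"]
    P=(p-E[:3,3])@E[:3,:3]; P[d==0]=np.nan; return P
def hsv(s): return cv2.cvtColor(np.ascontiguousarray(s["frame"]),cv2.COLOR_RGB2HSV)
def proj(s,X):
    f=200/np.tan(np.radians(float(s["vfov"]))/2);E=s["extrinsics"];c=np.atleast_2d(X)@E[:3,:3].T+E[:3,3]
    return np.c_[s["cx"]+f*c[:,0]/-c[:,2],s["cy"]-f*c[:,1]/-c[:,2]]
def snap(name,tag):
    from bench import r
    s=r.snapshot(name); np.savez(f"{name}{tag}.npz",**s); return s
E
python3 - <<'E'
from h import *
np.set_printoptions(precision=4,suppress=True)
T,S=load("top0.npz"),load("side0.npz")
a=cv2.resize(T["frame"][130:270,200:480],None,fx=2.8,fy=2.8,interpolation=cv2.INTER_CUBIC)
cv2.imwrite("pics/crop1.png",a[:,:,::-1])
def rep(nm,s,m,lo,hi):
    P=cloud(s);z=P[...,2];k=m&(z>lo)&(z<hi);q=P[k]
    if len(q)<5: print(nm,len(q));return q
    c,e=np.linalg.eigh(np.cov(q[:,:2].T)); print(nm,len(q),"med",np.median(q,0),"mid",(np.percentile(q,2,0)+np.percentile(q,98,0))/2,"zmax",np.percentile(q[:,2],98),"dir",np.degrees(np.arctan2(*e[::-1,1])),"len",np.ptp((q[:,:2]@e[:,1])),np.ptp((q[:,:2]@e[:,0]))); return q
def box(u0,u1,v0,v1):
    m=np.zeros((400,640),bool);m[v0:v1,u0:u1]=1;return m
for n,s,B in(("T",T,dict(lane=box(225,475,140,190),yel=box(300,318,140,185),blue=box(280,335,200,245),pl=box(372,422,145,175),sa=box(435,475,135,180),sb=box(308,345,140,180),red=box(200,243,145,175),flat=box(330,420,190,220))),
 ("S",S,dict(lane=box(250,310,95,275),yel=box(255,305,198,225),blue=box(320,365,190,240),pl=box(270,302,138,178),sa=box(275,305,100,140),sb=box(262,295,170,202),red=box(255,278,228,265),flat=box(380,420,200,240)))):
    H=hsv(s);h,sa,v=H[...,0],H[...,1],H[...,2]
    print(n)
    rep("flat",s,B["flat"],-.1,.1)
    rep("green",s,B["lane"]&(h>50)&(h<95)&(sa>70),.004,.016)
    rep("yellow",s,B["yel"]&(h>18)&(h<35)&(sa>120),.02,.08)
    rep("bluebody",s,B["blue"],.01,.2)
    rep("blueband",s,B["blue"]&(h>100)&(h<130)&(sa>120),.01,.2)
    rep("plain",s,B["pl"],.025,.2)
    rep("sa",s,B["sa"],.085,.2); rep("sb",s,B["sb"]&~((h>18)&(h<35)&(sa>120)),.085,.2)
    rep("red",s,B["red"]&((h<8)|(h>172))&(sa>120),.02,.2)
    rep("blocktop",s,B["lane"]&(h>50)&(h<95)&(sa>70),.07,.11)
E
```

```text
T
flat 2688 med [ 0.4805 -0.1259 -0.0002] mid [ 0.4814 -0.1246  0.0002] zmax 0.004504181998823309 dir 90.41636714328753 len 0.24508604162279343 0.0850071199836755
green 693 med [ 0.568  -0.1194  0.0094] mid [ 0.5941 -0.115   0.0091] zmax 0.013497812644575384 dir 92.92358010774846 len 0.49206706377776643 0.07867979147233761
yellow 91 med [0.5808 0.055  0.0543] mid [0.585  0.0538 0.0489] zmax 0.05837103109596611 dir -176.8313979944729 len 0.07542082068399525 0.007918216093341129
bluebody 795 med [0.4293 0.057  0.0501] mid [0.4296 0.058  0.0446] zmax 0.05722285261355053 dir 112.68151904852009 len 0.10021063120975654 0.05552151621209378
blueband 207 med [0.4293 0.0823 0.0523] mid [0.4288 0.0576 0.0464] zmax 0.05722108930142571 dir 112.19759161078527 len 0.09708606612580907 0.05284052353540786
plain 772 med [ 0.595  -0.1753  0.0493] mid [ 0.5985 -0.1765  0.0428] zmax 0.05680738277583991 dir 91.98462379091933 len 0.1024991436232956 0.0555695879688326
sa 365 med [ 0.6045 -0.3236  0.0997] mid [ 0.6052 -0.325   0.0958] zmax 0.10343316521495972 dir 120.65493668755217 len 0.05155834643506929 0.
[... 1368 characters left out ...]
248498087 dir 91.8051737945909 len 0.25013158454784556 0.05550927613210155
sa 192 med [ 0.6036 -0.3152  0.1006] mid [ 0.6041 -0.3226  0.0957] zmax 0.10444365890674392 dir 116.85369528563452 len 0.05356301283610265 0.05151580261137967
sb 316 med [0.5882 0.0255 0.1005] mid [0.5886 0.0179 0.0953] zmax 0.10459515926539133 dir 108.18469203449261 len 0.05671430189296228 0.0528733623840868
red 241 med [0.5776 0.2703 0.1207] mid [0.5847 0.2548 0.0999] zmax 0.12396471107801788 dir 97.49396982161255 len 0.09033875001104663 0.030859635091555093
blocktop 134 med [0.5622 0.2052 0.0884] mid [0.577  0.2018 0.0815] zmax 0.09186981955173694 dir 178.57313215337604 len 0.057777199242282196 0.022596602856029713
```

View pics/crop1.png

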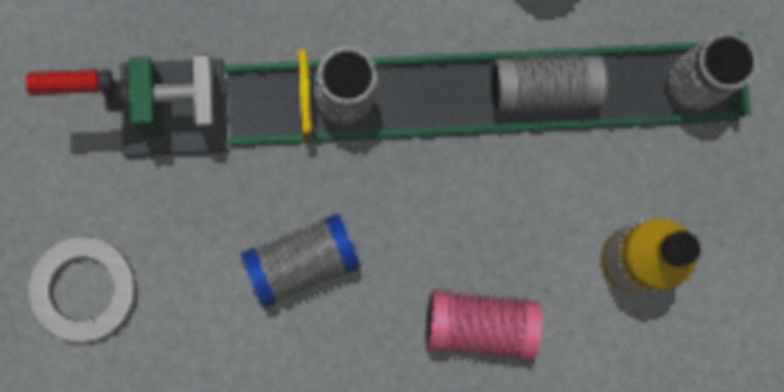

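The crop confirms it: the sleeve with blue bands at each end (top-view pixel 307,223) is the target, and the pink and orange ones are decoys. The two views agree within about 2 mm, with sleeve tops at 57 mm, standers at 103 mm, stop at 57 mm and handle at about 123 mm.

My plan is to grip each sleeve with the tool leaned 45°, then swing it 90° about the tool's y axis to lean the other way, so the sleeve stands.

```bash
cat > go.py <<'E'
# usage: go.py L|W gx gy gz yaw phi : grasp-point target (mm; lane or world), yaw of tool x (deg), lean phi; prints shift mm / turn deg
import sys,numpy as np
from scipy.spatial.transform import Rotation as Ro
from bench import r
O=np.array([.591,-.0535,0]);YAW=92.9
fr=sys.argv[1];gx,gy,gz,yaw,phi=map(float,sys.argv[2:])
g=np.array([gx,gy,gz])/1e3
if fr=="L": g=O+Ro.from_euler("z",YAW-90,degrees=True).apply(g)
R=Ro.from_euler("z",yaw,degrees=True)*Ro.from_euler("x",180,degrees=True)*Ro.from_euler("y",phi,degrees=True)
t=g+R.apply([0,0,.019])
s=r.get_state();C=Ro.from_matrix(s["orientation"])
np.set_printoptions(precision=1,suppress=True)
d=C.inv().apply(t-s["tool_pos"])*1e3;w=(C.inv()*R).as_rotvec(degrees=True)
print("tgt TCP",t*1e3,"shift",d,"turn",w,"|",np.linalg.norm(d).round(),np.linalg.norm(w).round(1),"t",s["time_s"],"q",s["joints"],"w",s["width"],s["grip_force"],s["ft_force"])
E
python3 go.py W 400 -420 320 92.9 -20; python3 go.py L 0 -104 34 92.9 -45
```

```text
tgt TCP [ 400.3 -426.5  302.1] shift [241.7 -17.2 -97.1] turn [-13.  -17.2 -73.3] | 261.0 76.4 t 0.1 q [-75.   17.2  87.2   0.   75.7  -3.8] w 0.0936641032113105 0.0 [-0.3 -0.1 -0.5]
tgt TCP [ 596.9 -170.8   20.6] shift [ 510.1 -195.7  184.6] turn [-29.1 -38.5 -70. ] | 577.0 85.0 t 0.1 q [-75.   17.2  87.2   0.   75.7  -3.8] w 0.0936641032113105 0.0 [-0.3 -0.1 -0.5]
```

```bash
python3 -m creep '100 25 0 -50 0 0 -8; 100 60 0 -90 0 0 -16; 100 110 -10 -95 -2 -3 -24; 100 150 -12 -95 -4 -6 -32; 100 190 -15 -95 -6 -9 -40'; python3 go.py L 0 -104 150 92.9 -45
```

```text
time_s: 0.6
tool_pos: [0.3541, -0.4442, 0.3009]
orientation: [[0.514, 0.856, -0.054], [0.839, -0.515, -0.175], [-0.178, 0.044, -0.983]]
ft_force: [-0.4, -0.8, -0.8]
width: 0.0938
grip_force: 0.0
tgt TCP [ 596.9 -170.8  136.6] shift [383.5  59.9 100.6] turn [-13.7 -33.  -31.6] | 401.0 47.7 t 0.6 q [-51.   13.1  80.3  -8.9  80.8 -18.8] w 0.0938407100260691 0.0 [-0.4 -0.8 -0.8]
```

```bash
python3 -m creep '100 50 8 0 -2 -6 -6; 100 100 16 5 -5 -12 -12; 100 150 24 15 -8 -19 -18; 100 195 30 25 -10 -24 -23; 100 240 38 40 -12 -29 -27'; python3 -m creep '100 40 5 0 0 -2 -2; 100 80 10 0 -1 -3 -3; 100 110 15 5 -1 -3 -4; 100 120 18 10 -1 -3 -4; 100 120 18 10 -1 -3 -4'; python3 go.py L 0 -104 150 92.9 -45
```

```text
time_s: 1.1
tool_pos: [0.5083, -0.2688, 0.2208]
orientation: [[0.044, 0.999, 0.003], [0.753, -0.031, -0.658], [-0.657, 0.031, -0.753]]
ft_force: [0.7, -0.9, -0.4]
width: 0.0939
grip_force: 0.0
time_s: 1.6
tool_pos: [0.5305, -0.1876, 0.1341]
orientation: [[-0.024, 1.0, 0.014], [0.721, 0.027, -0.693], [-0.693, -0.007, -0.721]]
ft_force: [1.0, -0.3, 1.0]
width: 0.0938
grip_force: 0.0
tgt TCP [ 596.9 -170.8  136.6] shift [  8.8  66.9 -12.5] turn [-1.2 -1.1 -0.7] | 69.0 1.8 t 1.6 q [ -4.   24.1  99.1 -50.5  63.5  20.8] w 0.09383123040896474 0.0 [ 1.  -0.3  1. ]
```

```bash
python3 -m creep '100 3 25 -4 0 0 0; 100 6 45 -8 -1 -1 -1; 100 9 67 -12.5 -1 -1 -1; 100 9 67 -12.5 -1 -1 -1; 100 9 67 -12.5 -1 -1 -1'; python3 go.py L 0 -104 34 92.9 -45
```

```text
time_s: 2.1
tool_pos: [0.5969, -0.172, 0.1385]
orientation: [[-0.037, 0.999, 0.032], [0.708, 0.049, -0.705], [-0.706, -0.003, -0.709]]
ft_force: [-0.1, 0.5, -0.4]
width: 0.0941
grip_force: 0.0
tgt TCP [ 596.9 -170.8   20.6] shift [84.1  0.5 82.8] turn [-0.2 -0.1  0.1] | 118.0 0.2 t 2.1 q [ -1.7  30.8  88.5 -50.   66.8  18.7] w 0.09411994413594665 0.0 [-0.1  0.5 -0.4]
```

```bash
python3 -m creep '100 25 0 25 0 0 0; 100 50 0 50 0 0 0; 100 70 0 70 0 0 0; 100 84 0.5 83 0 0 0; 100 84 0.5 83 0 0 0'; python3 -m creep '40 0 0 0 0 0 0; 40 0 0 0 0 0 0; 40 0 0 0 0 0 0; 40 0 0 0 0 0 0; 40 0 0 0 0 0 0' 25; python3 go.py L 0 -104 34 92.9 -45
```

```text
time_s: 2.6
tool_pos: [0.5953, -0.1707, 0.0178]
orientation: [[-0.041, 0.999, 0.029], [0.708, 0.049, -0.705], [-0.705, -0.008, -0.709]]
ft_force: [0.3, 0.8, 0.6]
width: 0.0943
grip_force: 0.0
time_s: 3.1
tool_pos: [0.5974, -0.1699, 0.0202]
orientation: [[-0.038, 0.999, 0.034], [0.708, 0.051, -0.705], [-0.706, -0.003, -0.709]]
ft_force: [0.4, 0.3, -0.2]
width: 0.0575
grip_force: 0.0
tgt TCP [ 596.9 -170.8   20.6] shift [-0.9 -0.5  0.4] turn [-0.1 -0.1  0.1] | 1.0 0.2 t 3.1 q [ -1.5  41.3  90.3 -54.9  59.4  29.7] w 0.05745099172436654 0.0 [ 0.4  0.3 -0.2]
```

```bash
python3 -m creep '30 0 0 0 0 0 0; 30 0 0 0 0 0 0; 30 0 0 0 0 0 0; 30 0 0 0 0 0 0; 30 0 0 0 0 0 0' 30 | tail -2;  python3 -m creep '30 -15 0 -15 0 0 0; 30 -35 0 -35 0 0 0; 30 -60 0 -60 0 0 0; 30 -80 0 -80 0 0 0; 30 -80 0 -80 0 0 0'; python3 go.py L 0 -99 150 92.9 45
python3 - <<'E'
from h import *
a=[cv2.resize(snap(n,"1")["frame"],(400,250)) for n in("top","side")]
cv2.imwrite("pics/b1.png",np.hstack(a)[:,:,::-1])
E
```

```text
width: 0.0555
grip_force: 30.0
time_s: 4.1
tool_pos: [0.5987, -0.1701, 0.136]
orientation: [[-0.035, 0.999, 0.036], [0.708, 0.051, -0.705], [-0.706, 0.001, -0.709]]
ft_force: [1.0, -0.5, -3.3]
width: 0.0556
grip_force: 30.0
tgt TCP [ 595.3 -139.   136.6] shift [ 21.7  -1.8 -22.5] turn [ 0.1 89.9  0. ] | 31.0 89.9 t 4.1 q [ -1.6  31.1  88.5 -50.1  66.5  19.2] w 0.05564600892819661 29.99843716621399 [ 1.  -0.5 -3.3]
```

View pics/b1.png

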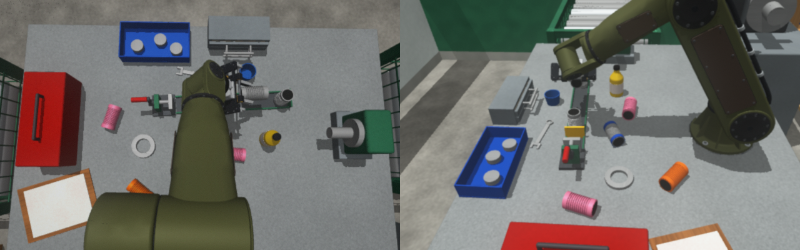

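The plain sleeve is held and lifted: it shows leaned in the gripper at about (258,93) in the left half, and everything else is in place. Now I'll swing it upright about the grasp point.

```bash
python3 -m creep '30 2.8 0 0 0 8.5 0; 30 5.6 0 -1 0 17 0; 30 8.2 0 -2 0 25.5 0; 30 10.6 0 -3.3 0 34 0; 30 13 0 -5 0 42 0'; python3 -m creep '30 2.8 0 0 0 8.5 0; 30 5.6 0 -1 0 17 0; 30 8.2 0 -2 0 25.5 0; 30 10.6 0 -3.3 0 34 0; 30 13 0 -5 0 42 0'; python3 go.py L 0 -99 150 92.9 45
```

```text
time_s: 4.7
tool_pos: [0.5965, -0.1571, 0.1255]
orientation: [[-0.051, 0.999, -0.003], [0.998, 0.05, -0.044], [-0.043, -0.006, -0.999]]
ft_force: [-0.1, 0.2, -2.8]
width: 0.0554
grip_force: 30.0
time_s: 5.2
tool_pos: [0.5956, -0.1445, 0.1295]
orientation: [[-0.033, 0.999, -0.037], [0.771, 0.049, 0.635], [0.636, -0.007, -0.771]]
ft_force: [0.7, 0.5, -3.6]
width: 0.0554
grip_force: 30.0
tgt TCP [ 595.3 -139.   136.6] shift [ 8.8 -0.1 -1.9] turn [-0.3  5.5 -0.3] | 9.0 5.5 t 5.2 q [-30.7  41.4  70.   31.9  92.9 -38.7] w 0.0553679722813236 29.998965561389923 [ 0.7  0.5 -3.6]
```

```bash
python3 -m creep '30 4 0 -1 0 3 0; 30 8.8 0 -2 -0.3 5.5 -0.3; 30 8.8 0 -2 -0.3 5.5 -0.3; 30 8.8 0 -2 -0.3 5.5 -0.3; 30 8.8 0 -2 -0.3 5.5 -0.3' | tail -2; python3 go.py L 0 -99 150 92.9 45
python3 - <<'E'
from h import *
s=snap("side","2");t=snap("top","2")
u,v=proj(s,[.596,-.152,.13])[0].astype(int);print(u,v)
a=cv2.resize(s["frame"][v-75:v+75,u-100:u+100],None,fx=3,fy=3);cv2.imwrite("pics/c2.png",a[:,:,::-1])
E
```

```text
width: 0.0553
grip_force: 30.0
tgt TCP [ 595.3 -139.   136.6] shift [-1.4 -0.6  0.6] turn [0.  0.4 0.1] | 2.0 0.4 t 5.7 q [-31.5  42.5  69.1  35.6  96.  -39.6] w 0.05532783383313767 29.99951183795929 [-0.8 -0.3 -2.9]
283 131
```

View pics/c2.png

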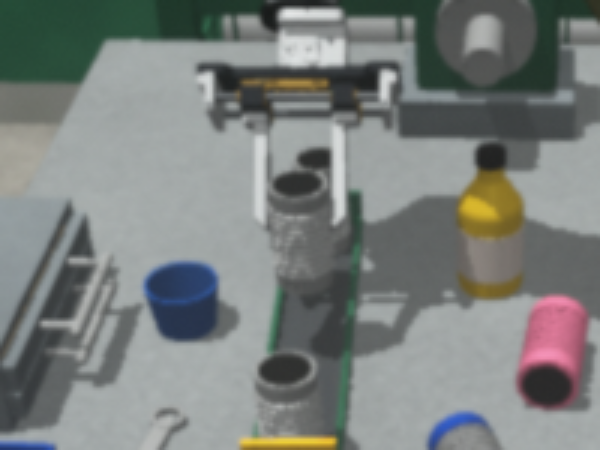

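The crop shows the plain sleeve upright between the fingers, about crop (302,230), over the lane between the two standers. Next I'll measure its tilt and bottom height.

```bash
cat > sl.py <<'E'
from h import *
import sys
def meas(tag,c,R=.045,lo=.06,hi=.26):
    for n in("side","top"):
        s=load(f"{n}{tag}.npz");P=cloud(s);m=(np.hypot(P[...,0]-c[0],P[...,1]-c[1])<R)&(P[...,2]>lo)&(P[...,2]<hi)&(hsv(s)[...,1]<90)
        q=P[m]; k=np.abs(q[:,0]-c[0])<.012; w=q[k]
        if n=="side" and len(w)>20:
            A=np.polyfit(w[:,2],w[:,1],1); print("all zmin/max",np.percentile(q[:,2],[1,50,99]),"side face slope deg",np.degrees(np.arctan(A[0])))
        zs=np.arange(lo,hi,.01)
        for z in zs:
            j=q[np.abs(q[:,2]-z)<.005]
            if len(j)>8: print(n,round(z,3),len(j),"x",np.percentile(j[:,0],[2,98]).round(4),"y",np.percentile(j[:,1],[2,98]).round(4))
E
python3 - <<'E'
from sl import *
meas("2",(.596,-.152))
E
```

```text
all zmin/max [0.08164299 0.15594468 0.23476826] side face slope deg -15.184674417623718
side 0.08 26 x [0.5724 0.6193] y [-0.1389 -0.1203]
side 0.09 55 x [0.5709 0.6199] y [-0.1387 -0.1184]
side 0.1 64 x [0.5688 0.6184] y [-0.1471 -0.1175]
side 0.11 66 x [0.5699 0.62  ] y [-0.1417 -0.1164]
side 0.12 52 x [0.5693 0.6195] y [-0.145  -0.1172]
side 0.13 83 x [0.5689 0.6218] y [-0.143 -0.117]
side 0.14 64 x [0.5616 0.6242] y [-0.1461 -0.118 ]
side 0.15 112 x [0.557  0.6301] y [-0.1598 -0.1171]
side 0.16 128 x [0.5569 0.6334] y [-0.1711 -0.1178]
side 0.17 107 x [0.5573 0.6342] y [-0.1649 -0.1179]
side 0.18 247 x [0.56  0.632] y [-0.1719 -0.1179]
side 0.19 46 x [0.5583 0.6347] y [-0.1822 -0.1656]
top 0.08 10 x [0.5726 0.5954] y [-0.1373 -0.1204]
top 0.1 22 x [0.569  0.6039] y [-0.1461 -0.1179]
top 0.11 16 x [0.5707 0.6009] y [-0.1383 -0.1179]
top 0.12 16 x [0.5709 0.6061] y [-0.1381 -0.1185]
top 0.13 17 x [0.5718 0.5988] y [-0.1352 -0.1179]
top 0.14 26 x [0.5573 0.6296] y [-0.1517 -0.1181]
top 0.15 64 x [0.5574 0.6354] y [-0.1596 -0.1184]
top 0.16 104 x [0.5575 0.6349] y [-0.168  -0.1191]
top 0.17 98 x [0.5573 0.6364] y [-0.1757 -0.1198]
top 0.18 458 x [0.5612 0.6324] y [-0.1721 -0.1209]
top 0.19 62 x [0.5594 0.6366] y [-0.1833 -0.1685]
top 0.24 16 x [0.5875 0.6117] y [-0.1966 -0.1933]
```

```bash
python3 -m creep '30 -15 0 15 0 0 0; 30 -30 0 30 0 0 0; 30 -43 0 43 0 0 0; 30 -52 0 52 0 0 0; 30 -54 0 54 0 0 0'; python3 -m creep '30 -1 0 1 0 0 0; 30 -1 0 1 0 0 0; 30 -1 0 1 0 0 0; 30 -1 0 1 0 0 0; 30 -1 0 1 0 0 0'; python3 go.py L 0 -99 68 92.9 45
python3 - <<'E'
from sl import *
snap("side","3");snap("top","3");meas("3",(.595,-.146),.035,.01,.12)
E
```

```text
time_s: 6.3
tool_pos: [0.5956, -0.1387, 0.0598]
orientation: [[-0.037, 0.999, -0.036], [0.71, 0.051, 0.703], [0.704, 0.0, -0.71]]
ft_force: [0.2, 0.1, -3.6]
width: 0.0552
grip_force: 30.0
time_s: 6.8
tool_pos: [0.5964, -0.1392, 0.0612]
orientation: [[-0.039, 0.999, -0.033], [0.711, 0.051, 0.701], [0.702, 0.004, -0.712]]
ft_force: [-0.1, 0.1, -2.9]
width: 0.0553
grip_force: 30.0
tgt TCP [ 595.3 -139.    54.6] shift [-4.5 -1.1  4.9] turn [0.1 0.4 0.2] | 7.0 0.5 t 6.8 q [-31.6  48.   70.7  35.5  90.3 -43.9] w 0.055344440544900335 29.99946266412735 [-0.1  0.1 -2.9]
all zmin/max [0.01156515 0.07580987 0.10635715] side face slope deg -12.551096201728921
side 0.01 22 x [0.5607 0.5933] y [-0.16   -0.1194]
side 0.02 55 x [0.5705 0.6203] y [-0.1438 -0.1181]
side 0.03 54 x [0.5695 0.6223] y [-0.141  -0.1202]
side 0.04 64 x [0.5693 0.6205] y [-0.1481 -0.1185]
side 0.05 53 x [0.5696 0.6198] y [-0.144  -0.1172]
side 0.06 60 x [0.5682 0.6254] y [-0.144  -0.1185]
side 0.07 73 x [0.5634 0.6251] y [-0.1449 -0.1179]
side 0.08 99 x [0.5614 0.6277] y [-0.1528 -0.1193]
side 0.09 81 x [0.5634 0.6293] y [-0.1599 -0.1173]
side 0.1 181 x [0.568  0.6225] y [-0.1688 -0.1196]
side 0.11 32 x [0.5755 0.6168] y [-0.1652 -0.1255]
top 0.02 13 x [0.5704 0.6034] y [-0.1446 -0.1194]
top 0.03 13 x [0.5711 0.6001] y [-0.142  -0.1188]
top 0.04 16 x [0.5717 0.61  ] y [-0.1374 -0.119 ]
top 0.05 15 x [0.5723 0.5981] y [-0.1357 -0.1183]
top 0.06 13 x [0.5693 0.6037] y [-0.136  -0.1183]
top 0.07 28 x [0.5617 0.6273] y [-0.1517 -0.1188]
top 0.08 66 x [0.5605 0.6286] y [-0.1653 -0.1182]
top 0.09 41 x [0.5617 0.6285] y [-0.1604 -0.1208]
top 0.1 337 x [0.5709 0.6207] y [-0.1681 -0.1222]
top 0.11 15 x [0.5765 0.6129] y [-0.1669 -0.1258]
```

```bash
python3 -m creep '30 -1 0 1 0 0 0; 30 -2 0 2 0 0 0; 30 -2.5 0 2.5 0 0 0; 30 -2.5 0 2.5 0 0 0; 30 -2.5 0 2.5 0 0 0'|grep -E "pos|force"; python3 -m creep '30 -0.7 0 0.7 0 0 0; 30 -1.4 0 1.4 0 0 0; 30 -1.4 0 1.4 0 0 0; 30 -1.4 0 1.4 0 0 0; 30 -1.4 0 1.4 0 0 0'|grep -E "pos|force"
```

```text
tool_pos: [0.5965, -0.1395, 0.0591]
ft_force: [-3.4, -3.0, 12.2]
grip_force: 30.0
tool_pos: [0.5967, -0.1398, 0.0588]
ft_force: [-7.0, -5.4, 24.2]
grip_force: 30.0
```

```bash
python3 -m creep '30 1 0 -1 0 0 0; 30 1.5 0 -1.5 0 0 0; 68 1.5 0 -1.5 0 0 0; 75 1.5 0 -1.5 0 0 0; 85 1.5 0 -1.5 0 0 0' 10; python3 -m creep '100 0 0 0 0 0 0; 100 0 0 -10 0 0 0; 100 0 0 -30 0 0 0; 100 0 0 -60 0 0 0; 100 0 0 -100 0 0 0'; python3 go.py W 457 15 150 112.7 45
python3 - <<'E'
from sl import *
snap("side","4");snap("top","4");meas("4",(.595,-.146),.045,.01,.12)
E
```

```text
time_s: 8.4
tool_pos: [0.5962, -0.1389, 0.0571]
orientation: [[-0.038, 0.999, -0.034], [0.71, 0.051, 0.702], [0.703, 0.003, -0.711]]
ft_force: [-0.8, 0.4, 0.3]
width: 0.075
grip_force: 0.0
time_s: 8.9
tool_pos: [0.5993, -0.2096, 0.1292]
orientation: [[-0.038, 0.999, -0.035], [0.71, 0.052, 0.702], [0.703, 0.002, -0.711]]
ft_force: [-0.4, -0.7, 0.4]
width: 0.0938
grip_force: 0.0
tgt TCP [451.8  27.4 136.6] shift [ 179.1 -135.   166.4] turn [ 14.    0.3 -13.9] | 279.0 19.7 t 8.9 q [-36.2  48.3  60.4  33.8 101.1 -41.6] w 0.09377376906036872 0.0 [-0.4 -0.7  0.4]
all zmin/max [0.01071192 0.06882933 0.10437545] side face slope deg -13.958528264839783
side 0.01 44 x [0.559  0.6347] y [-0.1699 -0.1193]
side 0.02 46 x [0.5701 0.6201] y [-0.1429 -0.1191]
side 0.03 60 x [0.5701 0.6216] y [-0.1444 -0.1176]
side 0.04 62 x [0.5696 0.6211] y [-0.1471 -0.1167]
side 0.05 55 x [0.5689 0.6207] y [-0.1485 -0.1186]
side 0.06 65 x [0.5705 0.6217] y [-0.1423 -0.1172]
side 0.07 62 x [0.5697 0.6211] y [-0.145 -0.118]
side 0.08 65 x [0.5697 0.6203] y [-0.1446 -0.1183]
side 0.09 58 x [0.5708 0.619 ] y [-0.1443 -0.1184]
side 0.1 190 x [0.5718 0.6192] y [-0.1712 -0.1203]
top 0.01 16 x [0.5631 0.6214] y [-0.1764 -0.1219]
top 0.02 15 x [0.5696 0.6046] y [-0.1647 -0.1198]
top 0.03 22 x [0.5697 0.6027] y [-0.1572 -0.1187]
top 0.04 19 x [0.5703 0.6088] y [-0.1606 -0.1183]
top 0.05 20 x [0.5701 0.6008] y [-0.1563 -0.1184]
top 0.06 21 x [0.5701 0.603 ] y [-0.1615 -0.1185]
top 0.07 23 x [0.5696 0.6009] y [-0.1612 -0.1184]
top 0.08 45 x [0.5704 0.6127] y [-0.1665 -0.1184]
top 0.09 20 x [0.571  0.6038] y [-0.1642 -0.1206]
top 0.1 335 x [0.5733 0.6205] y [-0.1684 -0.1224]
```

The plain sleeve stands upright at (0.595, -0.146) with its top at 0.10 m. Blue sleeve next.

```bash
python3 -m creep '100 30 0 -30 0 0 0; 100 55 -20 -55 0 0 0; 100 80 -50 -50 3 0 -3; 100 105 -80 -30 6 0 -6; 100 130 -100 0 9 0 -9'; python3 go.py W 437 42 150 112.7 45
```

```text
time_s: 9.5
tool_pos: [0.4932, -0.1219, 0.2203]
orientation: [[-0.195, 0.963, -0.188], [0.686, 0.271, 0.675], [0.701, 0.003, -0.713]]
ft_force: [1.3, -0.2, 0.5]
width: 0.0943
grip_force: 0.0
tgt TCP [431.8  54.4 136.6] shift [ 74.1 -11.6 190.4] turn [ 5.   0.5 -4.8] | 205.0 7.0 t 9.5 q [-32.6  29.6  78.4  29.1 106.1 -48.9] w 0.09426467589922147 0.0 [ 1.3 -0.2  0.5]
```

```bash
python3 -m creep '100 18 -3 45 1 0 -1; 100 36 -6 90 2 0 -2; 100 54 -9 135 4 0 -4; 100 68 -11 175 5 0.5 -5; 100 74 -11.6 190 5 0.5 -5'|head -1;python3 -m creep '100 0 0 0 0 0 0; 100 0 0 0 0 0 0; 100 0 0 0 0 0 0; 100 0 0 0 0 0 0; 100 0 0 0 0 0 0'; python3 go.py W 437 42 32 112.7 45
```

```text
time_s: 10.0
time_s: 10.5
tool_pos: [0.4339, 0.0534, 0.1364]
orientation: [[-0.273, 0.923, -0.272], [0.651, 0.385, 0.654], [0.708, 0.002, -0.706]]
ft_force: [0.6, 0.1, 0.7]
width: 0.094
grip_force: 0.0
tgt TCP [431.8  54.4  18.6] shift [-82.2  -1.7  84.4] turn [ 0.1 -0.1  0. ] | 118.0 0.1 t 10.5 q [-17.7  23.8  99.9  32.7  89.4 -50.7] w 0.09402695274466884 0.0 [0.6 0.1 0.7]
```

```bash
python3 -m creep '100 -22 0 22 0 0 0; 100 -44 0 44 0 0 0; 100 -64 0 66 0 0 0; 100 -78 -1 80 0 0 0; 100 -82 -1.7 84 0 0 0';  python3 -m creep '60 0 0 0 0 0 0; 30 0 0 0 0 0 0; 30 0 0 0 0 0 0; 30 0 0 0 0 0 0; 30 0 0 0 0 0 0' 10; python3 -m creep '30 0 0 0 0 0 0; 30 0 0 0 0 0 0; 30 0 0 0 0 0 0; 30 0 0 0 0 0 0; 30 0 0 0 0 0 0' 30
```

```text
time_s: 11.0
tool_pos: [0.4308, 0.0549, 0.0174]
orientation: [[-0.271, 0.923, -0.274], [0.65, 0.386, 0.654], [0.709, -0.001, -0.705]]
ft_force: [-0.6, 0.4, 0.6]
width: 0.0941
grip_force: 0.0
time_s: 11.5
tool_pos: [0.4317, 0.0549, 0.0193]
orientation: [[-0.274, 0.922, -0.272], [0.651, 0.386, 0.653], [0.708, 0.002, -0.706]]
ft_force: [-1.1, -2.6, 1.3]
width: 0.0572
grip_force: 1.3
time_s: 12.0
tool_pos: [0.4317, 0.0549, 0.0192]
orientation: [[-0.274, 0.922, -0.273], [0.651, 0.386, 0.654], [0.708, 0.002, -0.706]]
ft_force: [-0.5, -2.3, 5.3]
width: 0.0555
grip_force: 30.0
```

```bash
python3 -m creep '30 15 0 -15 0 0 0; 30 45 0 -45 0 0 0; 30 75 0 -75 0 0 0; 30 105 0 -105 0 0 0; 30 125 0 -125 0 0 0'; python3 go.py L 0 153 230 92.9 -45
```

```text
time_s: 12.5
tool_pos: [0.4315, 0.0545, 0.1979]
orientation: [[-0.275, 0.922, -0.271], [0.652, 0.386, 0.653], [0.707, 0.003, -0.707]]
ft_force: [0.1, -0.2, -3.5]
width: 0.0555
grip_force: 30.0
tgt TCP [583.9  85.9 216.6] shift [ -8.3 152.7 -34.1] turn [  0.2 -89.   22. ] | 157.0 91.7 t 12.5 q [-17.6  18.5  97.7  32.8  95.6 -46.7] w 0.05552570044746801 29.998375475406647 [ 0.1 -0.2 -3.5]
```

```bash
python3 -m creep '30 -2.8 0 -5 0 -8.5 0; 30 -5.6 10 -10 0 -17 0; 30 -8.2 25 -16 0 -25 0; 30 -10.6 40 -20 0 -33.5 0; 30 -13 55 -25 0 -42 0'; python3 go.py L 0 153 220 92.9 -45
```

```text
time_s: 13.0
tool_pos: [0.4933, 0.0511, 0.2047]
orientation: [[-0.386, 0.922, -0.015], [0.921, 0.386, 0.045], [0.048, 0.003, -0.999]]
ft_force: [-1.1, 0.4, -3.3]
width: 0.0552
grip_force: 30.0
tgt TCP [583.9  85.9 206.6] shift [-2.8 97.1 -1.7] turn [  7.5 -47.3  19. ] | 97.0 51.5 t 13.0 q [  0.3  10.7  95.3   2.7  74.8 -23.2] w 0.05520631463433857 29.998011589050293 [-1.1  0.4 -3.3]
```

```bash
python3 -m creep '30 -1 16 0 1.2 -7.8 3.1; 30 -1 32 0 2.4 -15.6 6.2; 30 -2 48 0 3.6 -23.4 9.3; 30 -2 64 0 4.8 -31.2 12.4; 30 -2 80 0 6 -39 15.5'|head -1; python3 go.py L 0 153 220 92.9 -45
```

```text
time_s: 13.5
tgt TCP [583.9  85.9 206.6] shift [ 1.  16.8 -3.8] turn [ 1.5 -8.3  3.4] | 17.0 9.1 t 13.5 q [ 20.1  26.7  81.5 -35.4  84.1  21. ] w 0.05579764082555296 29.99815821647644 [ 0.2 -0.7 -3. ]
```

```bash
python3 -m creep '30 0 8 -2 0.8 -4 1.7; 30 1 16 -3.8 1.5 -8.3 3.4; 30 1 16.8 -3.8 1.5 -8.3 3.4; 30 1 16.8 -3.8 1.5 -8.3 3.4; 30 1 16.8 -3.8 1.5 -8.3 3.4'|head -1; python3 go.py L 0 153 220 92.9 -45
python3 - <<'E'
from sl import *
snap("side","5");snap("top","5");meas("5",(.582,.1),.05,.11,.27)
s=load("side5.npz");cv2.imwrite("pics/s5.png",cv2.resize(s["frame"][60:280,170:400],None,fx=2.6,fy=2.6)[:,:,::-1])
E
```

```text
time_s: 14.0
tgt TCP [583.9  85.9 206.6] shift [ 0.9  0.8 -0.8] turn [-0.1 -0.4  0.1] | 1.0 0.5 t 14.0 q [ 22.2  31.9  76.7 -41.4  89.6  26.5] w 0.05524961920118766 29.999613761901855 [-0.6 -0.2 -3.6]
all zmin/max [0.15764278 0.19062563 0.21862571] side face slope deg 0.6872448579933272
side 0.16 11 x [0.5543 0.6074] y [0.0895 0.1203]
side 0.17 35 x [0.5554 0.6062] y [0.0948 0.1209]
side 0.18 103 x [0.5552 0.606 ] y [0.0958 0.1226]
side 0.19 77 x [0.5554 0.6068] y [0.0924 0.1232]
side 0.2 96 x [0.5569 0.6033] y [0.1003 0.1219]
side 0.21 48 x [0.5661 0.5993] y [0.1126 0.1222]
side 0.22 21 x [0.5664 0.5855] y [0.1129 0.1222]
top 0.19 10 x [0.5629 0.5779] y [0.0676 0.1138]
top 0.2 9 x [0.5605 0.5765] y [0.0677 0.1121]
top 0.21 17 x [0.5432 0.6078] y [0.0672 0.1105]
top 0.22 53 x [0.5427 0.6223] y [0.0691 0.1144]
top 0.23 73 x [0.5425 0.6219] y [0.0719 0.1186]
top 0.24 70 x [0.542  0.6212] y [0.0991 0.1267]
top 0.25 471 x [0.5433 0.6187] y [0.0704 0.1312]
top 0.26 181 x [0.5418 0.6206] y [0.0725 0.1339]
top 0.27 26 x [0.5425 0.6178] y [0.1273 0.1394]
```

View pics/s5.png

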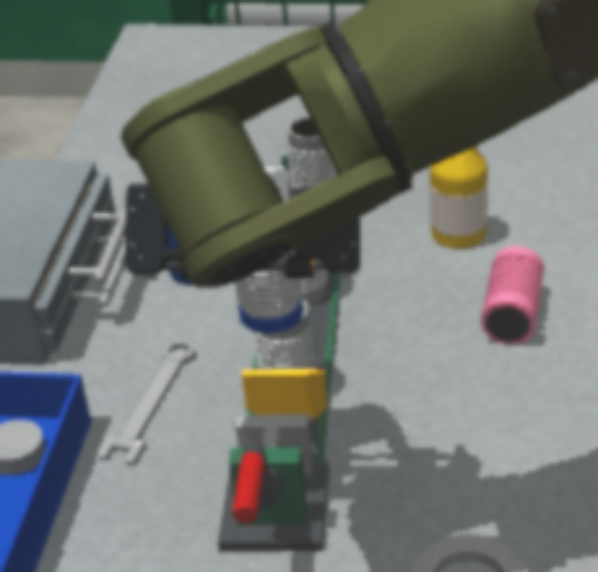

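The blue sleeve hangs upright in the gripper, its blue lower band at crop (270,318), over the gap between stop and jaw; the handle is still up. I'll lower it.

```bash
python3 -m creep '30 3 2 -3 0 0 0; 30 16 2.5 11 0 0 0; 30 35 2.5 30 0 0 0; 30 50 2.5 45 0 0 0; 30 60 2.5 54 0 0 0'|head -2; python3 -m creep '30 0 0 0 0 0 0; 30 0 0 0 0 0 0; 30 0 0 0 0 0 0; 30 0 0 0 0 0 0; 30 0 0 0 0 0 0'|head -2
python3 - <<'E'
from sl import *
s=snap("side","6");t=snap("top","6")
for q in(s,t):
    H=hsv(q);P=cloud(q);m=(H[...,0]>100)&(H[...,0]<130)&(H[...,1]>120)&(np.hypot(P[...,0]-.581,P[...,1]-.098)<.04)
    w=P[m];print(len(w),np.percentile(w,[2,50,98],axis=0).round(4).tolist())
m=(H[...,1]<60)
P=cloud(t);k=(abs(P[...,0]-.581)<.035)&(P[...,1]>.13)&(P[...,1]<.17)&(P[...,2]>.065)&(P[...,2]<.09);print("jaw top",k.sum(),np.percentile(P[k],[5,95],axis=0) if k.any() else "")
P=cloud(load("top0.npz"));k=(abs(P[...,0]-.581)<.035)&(P[...,1]>.10)&(P[...,1]<.17)&(P[...,2]>.065)&(P[...,2]<.09);print("jaw top",k.sum(),np.percentile(P[k],[3,97],axis=0))
E
```

```text
time_s: 14.6
tool_pos: [0.5848, 0.0895, 0.1229]
time_s: 15.1
tool_pos: [0.5857, 0.0899, 0.1263]
69 [[0.5603, 0.1111, 0.0797], [0.5794, 0.1237, 0.0841], [0.6038, 0.1284, 0.0907]]
40 [[0.558, 0.0728, 0.1574], [0.5635, 0.1017, 0.1667], [0.6093, 0.1255, 0.1739]]
jaw top 114 [[0.55081209 0.13946984 0.07047548]
 [0.60906075 0.15410729 0.0807601 ]]
jaw top 200 [[0.55098759 0.13860516 0.07199036]
 [0.60865645 0.16708842 0.08079392]]
```

```bash
python3 -m creep '30 12 0 12 0 0 0; 30 24 0 24 0 0 0; 30 36 0 36 0 0 0; 30 44 0 44 0 0 0; 30 46.5 0 46.5 0 0 0'|grep -E "pos|ft"; python3 -m creep '30 1 0 1 0 0 0; 30 2 0 2 0 0 0; 30 2.5 0 2.5 0 0 0; 30 2.5 0 2.5 0 0 0; 30 2.5 0 2.5 0 0 0'|grep -E "pos|ft"
```

```text
tool_pos: [0.5846, 0.0899, 0.0577]
ft_force: [0.2, -0.2, -2.8]
tool_pos: [0.5854, 0.0903, 0.0567]
ft_force: [-0.1, -0.2, -2.7]
```

```bash
python3 -m creep '30 0.7 0 0.7 0 0 0; 30 1.4 0 1.4 0 0 0; 30 1.4 0 1.4 0 0 0; 30 1.4 0 1.4 0 0 0; 30 1.4 0 1.4 0 0 0'|grep -E "pos|ft"; python3 -m creep '30 0.7 0 0.7 0 0 0; 30 1.4 0 1.4 0 0 0; 30 1.4 0 1.4 0 0 0; 30 1.4 0 1.4 0 0 0; 30 1.4 0 1.4 0 0 0'|grep -E "pos|ft"
```

```text
tool_pos: [0.5853, 0.0902, 0.0544]
ft_force: [-0.1, -0.2, -2.6]
tool_pos: [0.5853, 0.0903, 0.0529]
ft_force: [-3.0, 1.3, 5.8]
```

```bash
python3 -m creep '30 -0.5 0 -0.5 0 0 0; 68 -0.5 0 -0.5 0 0 0; 75 -0.5 0 -0.5 0 0 0; 85 -0.5 0 -0.5 0 0 0; 100 -0.5 0 -0.5 0 0 0' 10|grep -E "ft|wid"; python3 -m creep '100 0 0 0 0 0 0; 100 0 0 -8 0 0 0; 100 0 0 -30 0 0 0; 100 0 0 -70 0 0 0; 100 -10 0 -110 0 0 0'; python3 go.py L 0 325 160 92.9 0
python3 - <<'E'
from sl import *
s=snap("side","7");t=snap("top","7")
meas("7",(.581,.099),.035,.06,.12)
H=hsv(t);P=cloud(t);m=((H[...,0]<8)|(H[...,0]>172))&(H[...,1]>120)&(abs(P[...,0]-.577)<.05)&(abs(P[...,1]-.265)<.05)&(P[...,2]>.09)
print(m.sum(),np.percentile(P[m],[2,50,98],axis=0) if m.any() else "")
cv2.imwrite("pics/s7.png",cv2.resize(s["frame"][60:280,170:400],None,fx=2.6,fy=2.6)[:,:,::-1])
E
```

```text
ft_force: [0.1, -0.8, -0.6]
width: 0.0834
time_s: 18.2
tool_pos: [0.5812, 0.1617, 0.1389]
orientation: [[-0.04, 0.999, 0.033], [0.71, 0.051, -0.703], [-0.704, -0.005, -0.711]]
ft_force: [0.3, 0.4, 0.6]
width: 0.0937
grip_force: 0.0
tgt TCP [574.6 271.1 141. ] shift [ 76.4  -1.1 -78.6] turn [-0.2 44.7  0.1] | 110.0 44.7 t 18.2 q [ 28.5  40.4  72.6 -39.3  90.2  33.7] w 0.09367711183183446 0.0 [0.3 0.4 0.6]
all zmin/max [0.06183798 0.06935264 0.0780559 ] side face slope deg 24.176262231167993
side 0.07 26 x [0.5609 0.5822] y [0.1145 0.131 ]
top 0.07 16 x [0.5579 0.5731] y [0.0762 0.1153]
top 0.1 355 x [0.5603 0.6104] y [0.077  0.1222]
74 [[0.57081191 0.23406517 0.1116676 ]
 [0.57728532 0.24408265 0.11909193]
 [0.58760201 0.26603657 0.12378315]]
```

View pics/s7.png

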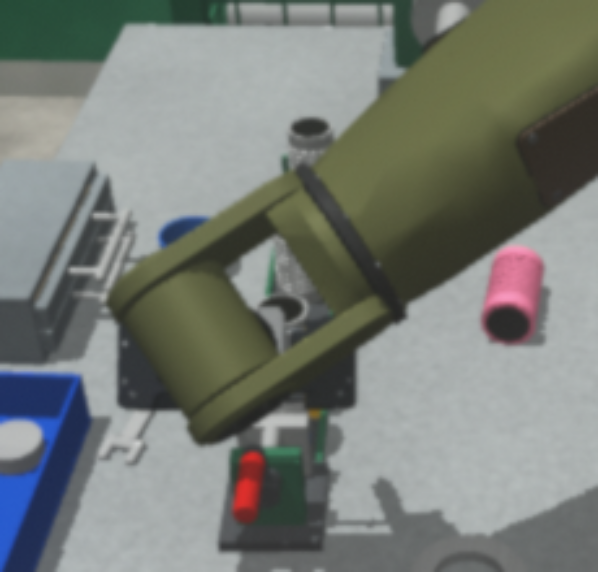

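The blue sleeve stands in the clamp: its rim is at crop (285,305), height 0.10 m, and the world position matches the gap. Next, the crank.

```bash
python3 -m creep '100 20 0 -40 0 8 0; 100 40 0 -85 0 17 0; 100 80 0 -120 0 25 0; 100 100 0 -140 0 33 0; 100 110 0 -140 0 42 0'; python3 go.py L 0 328 150 92.9 0
```

```text
time_s: 18.8
tool_pos: [0.5726, 0.3407, 0.1616]
orientation: [[-0.054, 0.999, 0.002], [0.997, 0.054, -0.047], [-0.047, -0.0, -0.999]]
ft_force: [-0.0, -0.9, -1.1]
width: 0.0943
grip_force: 0.0
tgt TCP [574.4 274.1 131. ] shift [-65.1  -1.8  33.6] turn [-0.   2.7  0.2] | 73.0 2.7 t 18.8 q [28.6 35.  67.5 -2.5 78.7 26. ] w 0.09427001622854347 0.0 [-0.  -0.9 -1.1]
```

```bash
python3 - <<'E'
from sl import *
t=load("top0.npz");s=load("side0.npz")
for t in (t,s):
    H=hsv(t);P=cloud(t);m=((H[...,0]<8)|(H[...,0]>172))&(H[...,1]>120)&(abs(P[...,0]-.577)<.05)&(abs(P[...,1]-.265)<.06)&(P[...,2]>.09)
    w=P[m]-[.591,-.0535,0];c,n=np.cos(np.radians(2.9)),np.sin(np.radians(2.9))
    print("lane x",np.percentile(w[:,0]*c+w[:,1]*n,[2,50,98]).round(4),"y",np.percentile(-w[:,0]*n+w[:,1]*c,[2,50,98]).round(4),"z",np.percentile(w[:,2],[2,50,98]).round(4))
E
```

```text
lane x [-0.0049  0.0021  0.0109] y [0.2881 0.3165 0.3466] z [0.1125 0.12   0.1239]
lane x [-0.0055  0.0028  0.0123] y [0.2895 0.3247 0.3503] z [0.1089 0.1208 0.124 ]
```

```bash
python3 -m creep '100 -20 0 0 0 1 0; 100 -45 0 10 0 2 0; 100 -65 0 30 0 2.7 0; 100 -65 0 45 0 2.7 0; 100 -65 0 60 0 2.7 0'; python3 go.py L 2 328 115 92.9 0
```

```text
time_s: 19.3
tool_pos: [0.5763, 0.2687, 0.1032]
orientation: [[-0.05, 0.999, -0.003], [0.999, 0.05, -0.007], [-0.007, -0.003, -1.0]]
ft_force: [0.6, -0.0, 0.3]
width: 0.0939
grip_force: 0.0
tgt TCP [576.4 274.2  96. ] shift [5.5 0.4 7.2] turn [-0.2  0.4 -0. ] | 9.0 0.4 t 19.3 q [21.8 33.5 77.8 -0.4 68.9 19.1] w 0.09386693025063708 0.0 [ 0.6 -0.   0.3]
```

```bash
python3 -m creep '80 3 0 4 0 0.4 0; 50 5 0.4 7 0 0.4 0; 20 5 0.4 7 0 0.4 0; 10 5 0.4 7 0 0.4 0; 10 5 0.4 7 0 0.4 0' 5|tail -2;  python3 -m creep '5 0 0 0 0 0 0; 5 0 0 0 0 0 0; 5 0 0 0 0 0 0; 5 0 0 0 0 0 0; 5 0 0 0 0 0 0' 5; python3 -m creep '5 0 0 0 0 0 0; 5 0 0 0 0 0 0; 5 0 0 0 0 0 0; 5 0 0 0 0 0 0; 5 0 0 0 0 0 0' 40;python3 go.py L 2 328 115 92.9 0
```

```text
width: 0.0575
grip_force: 0.0
time_s: 20.3
tool_pos: [0.5766, 0.2737, 0.0972]
orientation: [[-0.051, 0.999, -0.002], [0.999, 0.051, 0.0], [0.0, -0.002, -1.0]]
ft_force: [0.9, -1.2, 1.0]
width: 0.0196
grip_force: 5.0
time_s: 20.8
tool_pos: [0.5765, 0.2737, 0.0972]
orientation: [[-0.051, 0.999, -0.002], [0.999, 0.051, -0.0], [0.0, -0.002, -1.0]]
ft_force: [2.7, 0.3, 0.9]
width: 0.0191
grip_force: 40.0
tgt TCP [576.4 274.2  96. ] shift [ 0.4 -0.1  1.2] turn [-0.1 -0.   0. ] | 1.0 0.1 t 20.8 q [22.1 34.1 77.8  0.1 68.3 19.1] w 0.01909935212174839 39.994744062423706 [2.7 0.3 0.9]
```

```bash
python3 -m creep '5 0 -5.8 0.4 0 0 0; 5 0 -11.6 1.6 0 0 0; 5 0 -17.1 3.6 0 0 0; 5 0 -22.3 6.4 0 0 0; 5 0 -27 9.8 0 0 0'|grep -E "pos|ft|w"
python3 -c "
from math import *
for a0 in range(40,320,40):
    print(a0,'; '.join('5 0 %.1f %.1f 0 0 0'%(-42*(sin(radians(a))-sin(radians(a0))),42*(cos(radians(a0))-cos(radians(a)))) for a in range(a0+8,a0+41,8)))"
```

```text
tool_pos: [0.5485, 0.2724, 0.0881]
ft_force: [-4.4, -1.3, 10.2]
width: 0.0187
40 5 0 -4.2 4.1 0 0 0; 5 0 -7.8 8.7 0 0 0; 5 0 -10.8 13.8 0 0 0; 5 0 -12.9 19.2 0 0 0; 5 0 -14.4 24.9 0 0 0
80 5 0 -0.6 5.8 0 0 0; 5 0 -0.4 11.7 0 0 0; 5 0 0.6 17.5 0 0 0; 5 0 2.4 23.0 0 0 0; 5 0 5.0 28.3 0 0 0
120 5 0 3.3 4.9 0 0 0; 5 0 7.2 9.2 0 0 0; 5 0 11.7 13.0 0 0 0; 5 0 16.7 16.1 0 0 0; 5 0 22.0 18.5 0 0 0
160 5 0 5.6 1.6 0 0 0; 5 0 11.4 2.4 0 0 0; 5 0 17.3 2.4 0 0 0; 5 0 23.1 1.6 0 0 0; 5 0 28.7 0.0 0 0 0
200 5 0 5.4 -2.4 0 0 0; 5 0 10.3 -5.5 0 0 0; 5 0 14.8 -9.3 0 0 0; 5 0 18.7 -13.6 0 0 0; 5 0 22.0 -18.5 0 0 0
240 5 0 2.6 -5.3 0 0 0; 5 0 4.4 -10.8 0 0 0; 5 0 5.4 -16.6 0 0 0; 5 0 5.6 -22.5 0 0 0; 5 0 5.0 -28.3 0 0 0
280 5 0 -1.4 -5.7 0 0 0; 5 0 -3.6 -11.1 0 0 0; 5 0 -6.5 -16.2 0 0 0; 5 0 -10.1 -20.8 0 0 0; 5 0 -14.4 -24.9 0 0 0
```

```bash
python3 -m creep '5 0 -4.2 4.1 0 0 0; 5 0 -7.8 8.7 0 0 0; 5 0 -10.8 13.8 0 0 0; 5 0 -12.9 19.2 0 0 0; 5 0 -14.4 24.9 0 0 0'|grep -E "pos|ft|w"; python3 -m creep '5 0 -0.6 5.8 0 0 0; 5 0 -0.4 11.7 0 0 0; 5 0 0.6 17.5 0 0 0; 5 0 2.4 23 0 0 0; 5 0 5 28.3 0 0 0'|grep -E "pos|ft|w"
```

```text
tool_pos: [0.5327, 0.2714, 0.0619]
ft_force: [-7.0, -1.4, 3.6]
width: 0.0189
tool_pos: [0.5382, 0.2716, 0.0332]
ft_force: [-4.6, -0.7, -0.2]
width: 0.0191
```

```bash
python3 -m creep '5 0 3.3 4.9 0 0 0; 5 0 7.2 9.2 0 0 0; 5 0 11.7 13 0 0 0; 5 0 16.7 16.1 0 0 0; 5 0 22 18.5 0 0 0'|grep -E "pos|ft|w"; python3 -m creep '5 0 5.6 1.6 0 0 0; 5 0 11.4 2.4 0 0 0; 5 0 17.3 2.4 0 0 0; 5 0 23.1 1.6 0 0 0; 5 0 28.7 0 0 0 0'|grep -E "pos|ft|w"
python3 - <<'E'
from sl import *
s=snap("side","8");t=snap("top","8")
cv2.imwrite("pics/s8.png",np.hstack([cv2.resize(s["frame"][100:300,200:400],(400,400)),cv2.resize(t["frame"][100:220,190:310],(400,400))])[:,:,::-1])
E
```

```text
tool_pos: [0.562, 0.273, 0.0152]
ft_force: [-2.7, -0.5, -1.3]
width: 0.0189
tool_pos: [0.5912, 0.2744, 0.0164]
ft_force: [-6.7, -3.7, 8.4]
width: 0.0191
```

View pics/s8.png

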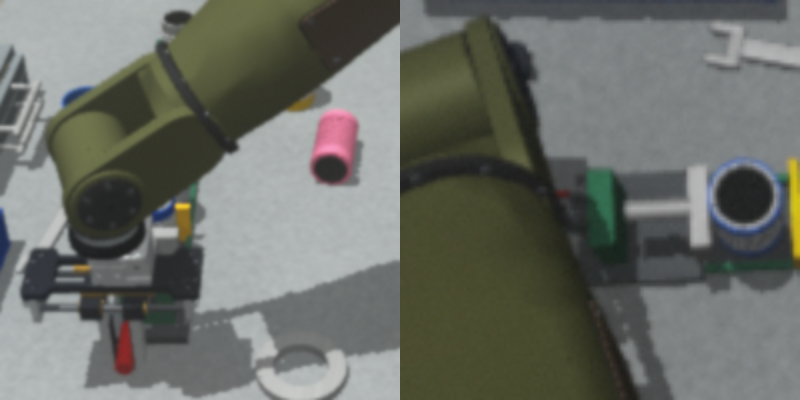

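The handle is held at the bottom (left half, 122,345). In the right half, the jaw (697,207) has closed up to the still-upright blue sleeve (745,195), with the stop at (797,200). I'll carry on winding.

```bash
python3 -m creep '5 0 5.4 -2.4 0 0 0; 5 0 10.3 -5.5 0 0 0; 5 0 14.8 -9.3 0 0 0; 5 0 18.7 -13.6 0 0 0; 5 0 22 -18.5 0 0 0' 50|grep -E "pos|ft|w"; python3 -m creep '5 0 1.3 -2.7 0 0 0; 5 0 2.6 -5.3 0 0 0; 5 0 3.6 -8 0 0 0; 5 0 4.4 -10.8 0 0 0; 5 0 5 -13.6 0 0 0' 60|grep -E "pos|ft|w"
```

```text
tool_pos: [0.6112, 0.2754, 0.0342]
ft_force: [-19.0, -4.5, 6.9]
width: 0.0186
tool_pos: [0.6156, 0.2756, 0.0467]
ft_force: [-16.7, -3.2, 0.3]
width: 0.0187
```

```bash
python3 -m creep '5 0 0 -2.9 0 0 0; 5 0 -0.4 -5.8 0 0 0; 5 0 -0.8 -8.8 0 0 0; 5 0 -1.4 -11.7 0 0 0; 5 0 -2 -14.6 0 0 0' 60|grep -E "pos|ft|w"
```

```text
tool_pos: [0.6154, 0.2758, 0.0618]
ft_force: [-2.3, 0.4, -7.2]
width: 0.0189
```

```bash
python3 -m creep '5 0 -0.3 -1.4 0 0 0; 5 0 -0.6 -2.9 0 0 0; 5 0 -0.6 -2.9 0 0 0; 5 0 -0.6 -2.9 0 0 0; 5 0 -0.6 -2.9 0 0 0' 60|grep -E "pos|ft"; python3 -m creep '5 0 -0.4 -1.4 0 0 0; 5 0 -0.8 -2.8 0 0 0; 5 0 -0.8 -2.8 0 0 0; 5 0 -0.8 -2.8 0 0 0; 5 0 -0.8 -2.8 0 0 0' 60|grep -E "pos|ft"
```

```text
tool_pos: [0.6148, 0.2757, 0.0646]
ft_force: [-0.3, 2.2, -12.3]
tool_pos: [0.6141, 0.2757, 0.0676]
ft_force: [1.0, 2.5, -17.7]
```

```bash
python3 -m creep '5 0 -0.5 -1.4 0 0 0; 5 0 -1 -2.8 0 0 0; 5 0 -1 -2.8 0 0 0; 5 0 -1 -2.8 0 0 0; 5 0 -1 -2.8 0 0 0' 60|grep -E "pos|ft"; python3 - <<'E'
from sl import *
s=snap("side","9");t=snap("top","9")
L=lambda w:((w-[.591,-.0535,0])@np.array([[.9987,-.0506,0],[.0506,.9987,0],[0,0,1]]))
H=hsv(s);P=cloud(s);m=((H[...,0]<8)|(H[...,0]>172))&(H[...,1]>120)&(abs(P[...,0]-.6)<.07)&(abs(P[...,1]-.265)<.06)&(P[...,2]>.01)
print("red",m.sum(),np.percentile(L(P[m]),[2,50,98],axis=0).round(4).tolist())
P=cloud(t);w=L(P.reshape(-1,3));k=(abs(w[:,0])<.03)&(w[:,1]>.1)&(w[:,1]<.22)
for nm,lo,hi in(("jaw",.070,.086),("sleeve",.092,.11),("stop",.045,.062)):
    q=w[k&(w[:,2]>lo)&(w[:,2]<hi)];print(nm,len(q),np.percentile(q,[3,97],axis=0).round(4).tolist())
E
```

```text
tool_pos: [0.6132, 0.2756, 0.0702]
ft_force: [4.9, 4.4, -22.3]
red 154 [[0.031, 0.2956, 0.0803], [0.0401, 0.3342, 0.0926], [0.0476, 0.3503, 0.0961]]
jaw 258 [[-0.0279, 0.1319, 0.0718], [0.0264, 0.2155, 0.0817]]
sleeve 394 [[-0.0235, 0.1159, 0.0961], [0.0256, 0.1632, 0.1032]]
stop 98 [[-0.0271, 0.1048, 0.0466], [0.0285, 0.1586, 0.0596]]
```

```bash
python3 -m creep '5 0 -0.6 -1.3 0 0 0; 5 0 -1.2 -2.7 0 0 0; 5 0 -1.2 -2.7 0 0 0; 5 0 -1.2 -2.7 0 0 0; 5 0 -1.2 -2.7 0 0 0' 60|grep -E "pos|ft"; python3 -m creep '5 0 -0.7 -1.3 0 0 0; 5 0 -1.4 -2.6 0 0 0; 5 0 -1.4 -2.6 0 0 0; 5 0 -1.4 -2.6 0 0 0; 5 0 -1.4 -2.6 0 0 0' 60|grep -E "pos|ft"
```

```text
tool_pos: [0.6123, 0.2755, 0.0724]
ft_force: [8.0, 5.2, -26.5]
tool_pos: [0.6113, 0.2754, 0.0746]
ft_force: [14.3, 5.8, -32.0]
```

```bash
python3 -m creep '20 0 0 0 0 0 0; 40 0 0 0 0 0 0; 60 0 0 0 0 0 0; 80 0 0 0 0 0 0; 90 0 0 0 0 0 0' 10|grep -E "pos|ft|w"; python3 -m creep '90 0 0 -5 0 0 0; 90 0 0 -30 0 0 0; 90 0 0 -70 0 0 0; 90 0 0 -110 0 0 0; 90 0 0 -150 0 0 0' | grep -E "pos|ft|w"; python3 -m creep '90 0 -20 0 0 0 0; 90 0 -60 0 0 0 0; 90 0 -110 0 0 0 0; 90 0 -160 0 0 0 0; 90 0 -200 0 0 0 0' | grep -E "time|pos|ft|w"
python3 - <<'E'
from sl import *
s=snap("side","10");t=snap("top","10")
L=lambda w:((w-[.591,-.0535,0])@np.array([[.9987,-.0506,0],[.0506,.9987,0],[0,0,1]]))
H=hsv(s);P=cloud(s);m=((H[...,0]<8)|(H[...,0]>172))&(H[...,1]>120)&(abs(P[...,0]-.6)<.07)&(abs(P[...,1]-.265)<.06)&(P[...,2]>.01)
print("red",m.sum(),np.percentile(L(P[m]),[2,50,98],axis=0).round(4).tolist())
P=cloud(t);w=L(P.reshape(-1,3));k=(abs(w[:,0])<.03)
for nm,lo,hi,a,b in(("jaw",.074,.086,.155,.2),("blue",.097,.11,.1,.18),("sb",.097,.11,.03,.108),("plain",.097,.11,-.14,-.04),("sa",.097,.11,-.31,-.22)):
    q=w[k&(w[:,2]>lo)&(w[:,2]<hi)&(w[:,1]>a)&(w[:,1]<b)];print(nm,len(q),np.percentile(q,[3,97],axis=0).round(4).tolist() if len(q) else "")
cv2.imwrite("pics/s10.png",np.hstack([cv2.resize(s["frame"][60:300,200:400],(400,480)),cv2.resize(t["frame"][60:300,190:490],(400,320))[:480] if 0 else cv2.resize(t["frame"][90:330,200:400],(400,480))])[:,:,::-1])
E
```

```text
tool_pos: [0.6108, 0.2756, 0.0768]
ft_force: [-0.1, -0.4, -0.4]
width: 0.0483
tool_pos: [0.6108, 0.2755, 0.2282]
ft_force: [-0.2, 0.4, -0.1]
width: 0.0839
time_s: 29.0
tool_pos: [0.4089, 0.265, 0.227]
ft_force: [0.0, 0.8, 0.8]
width: 0.0848
red 207 [[0.0322, 0.2885, 0.0728], [0.0395, 0.3237, 0.0845], [0.0487, 0.3498, 0.0884]]
jaw 176 [[-0.0276, 0.1687, 0.0745], [0.0278, 0.1975, 0.0814]]
blue 362 [[-0.0221, 0.1164, 0.0974], [0.025, 0.1639, 0.1028]]
sb 316 [[-0.0195, 0.0483, 0.0977], [0.0261, 0.093, 0.1028]]
plain 321 [[-0.0213, -0.1143, 0.0974], [0.0243, -0.0697, 0.1039]]
sa 313 [[-0.0218, -0.2952, 0.0974], [0.0234, -0.2496, 0.1037]]
```

View pics/s10.png

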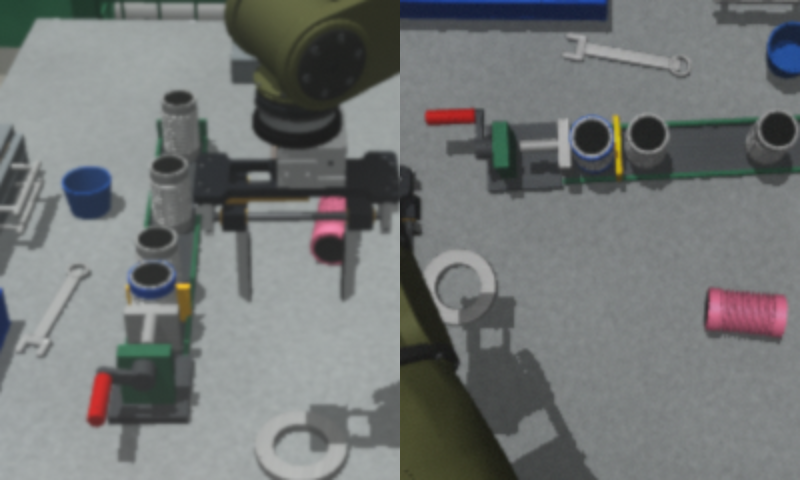

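Both sleeves stand and the jaw face (lane y 169 mm) bears on the blue sleeve against the stop. The handle went back a little when I let go of it, so I'll check that it has settled.

```bash
for i in 1 2 3; do python3 -m creep '90 0 0 0 0 0 0; 90 0 0 0 0 0 0; 90 0 0 0 0 0 0; 90 0 0 0 0 0 0; 90 0 0 0 0 0 0'|head -1; done
python3 - <<'E'
from sl import *
L=lambda w:((w-[.591,-.0535,0])@np.array([[.9987,-.0506,0],[.0506,.9987,0],[0,0,1]]))
snap("side","11");snap("top","11")
for tag in("9","10","11"):
    for n in("side","top"):
        s=load(n+tag+".npz")
        H=hsv(s);P=cloud(s);m=((H[...,0]<8)|(H[...,0]>172))&(H[...,1]>120)&(abs(P[...,0]-.6)<.07)&(abs(P[...,1]-.265)<.06)&(P[...,2]>.01);w=L(P[m]);
        if len(w)<10: continue
        print(tag,n,"top z",np.percentile(w[:,2],[50,95]).round(4),"x",np.percentile(w[:,0],[3,97]).round(4))
        if n=="top":
            w=L(P.reshape(-1,3));q=w[(abs(w[:,0])<.025)&(w[:,2]>.074)&(w[:,2]<.084)&(w[:,1]>.165)&(w[:,1]<.2)];print("jaw",len(q),np.percentile(q[:,1],[3,50,97]).round(4))
E
```

```text
time_s: 29.6
time_s: 30.1
time_s: 30.6
9 side top z [0.0926 0.0958] x [0.0313 0.0475]
9 top top z [0.0904 0.0939] x [0.0309 0.0438]
jaw 145 [0.1687 0.1776 0.1974]
10 side top z [0.0845 0.0879] x [0.0323 0.0486]
10 top top z [0.083  0.0866] x [0.0322 0.0476]
jaw 148 [0.1693 0.179  0.1975]
11 side top z [0.0847 0.0883] x [0.0323 0.0485]
11 top top z [0.0831 0.0875] x [0.0322 0.0474]
jaw 146 [0.1692 0.1791 0.1976]
```

It's steady. The quick release may have let the handle snap back further than friction alone would hold it. I'll re-grip it, tighten again, and ease off gently before letting go so the clamp keeps as much force as it can.

```bash
python3 go.py L 40 328 150 92.9 0; python3 go.py L 40 328 81 92.9 0
```

```text
tgt TCP [614.4 276.1 131. ] shift [  0.4 203.6  95. ] turn [-0.2 -0.   0. ] | 225.0 0.2 t 30.7 q [28.5  8.5 94.9  0.1 76.7 25.6] w 0.08470090809537424 0.0 [-0.1 -0.5 -0.1]
tgt TCP [614.4 276.1  62. ] shift [  0.4 203.8 164. ] turn [-0.2 -0.   0. ] | 262.0 0.2 t 30.7 q [28.5  8.5 94.9  0.1 76.7 25.6] w 0.08470090809537424 0.0 [-0.1 -0.5 -0.1]
```

```bash
python3 -m creep '90 0 50 0 0 0 0; 90 0 100 0 0 0 0; 90 0 150 0 0 0 0; 90 0 190 0 0 0 0; 90 0 203.5 0 0 0 0'|grep pos; python3 -m creep '90 0 0 30 0 0 0; 90 0 0 70 0 0 0; 90 0 0 110 0 0 0; 90 0 0 145 0 0 0; 90 0 0 163 0 0 0'|grep -E "pos|ft"; python3 -m creep '60 0 0 0 0 0 0; 40 0 0 0 0 0 0; 20 0 0 0 0 0 0; 5 0 0 0 0 0 0; 5 0 0 0 0 0 0' 5|grep -E "wid"; python3 -m creep '5 0 0 0 0 0 0; 5 0 0 0 0 0 0; 5 0 0 0 0 0 0; 5 0 0 0 0 0 0; 5 0 0 0 0 0 0' 5|grep -E "pos|ft|wid|gr";python3 -m creep '5 0 0 0 0 0 0; 5 0 0 0 0 0 0; 5 0 0 0 0 0 0; 5 0 0 0 0 0 0; 5 0 0 0 0 0 0' 60|grep -E "pos|ft|wid|gr"
```

```text
tool_pos: [0.617, 0.275, 0.2243]
tool_pos: [0.6127, 0.2751, 0.0592]
ft_force: [-0.0, 0.3, -0.3]
width: 0.048
tool_pos: [0.6149, 0.2758, 0.0633]
ft_force: [5.8, 2.3, -1.8]
width: 0.0199
grip_force: 5.0
tool_pos: [0.6149, 0.2758, 0.0632]
ft_force: [6.1, 2.2, -1.8]
width: 0.0185
grip_force: 60.0
```

Now tighten by about 16°, starting from 281°.

```bash
python3 -m creep '5 0 -0.3 -1.4 0 0 0; 5 0 -0.6 -2.8 0 0 0; 5 0 -0.6 -2.8 0 0 0; 5 0 -0.6 -2.8 0 0 0; 5 0 -0.6 -2.8 0 0 0'|grep -E "pos|ft"; python3 -m creep '5 0 -0.4 -1.4 0 0 0; 5 0 -0.9 -2.8 0 0 0; 5 0 -1.5 -4.2 0 0 0; 5 0 -2.1 -5.6 0 0 0; 5 0 -2.1 -5.6 0 0 0'|grep -E "pos|ft"
```

```text
tool_pos: [0.6144, 0.2758, 0.0657]
ft_force: [8.5, 3.3, -5.4]
tool_pos: [0.613, 0.2758, 0.0707]
ft_force: [17.5, 5.0, -14.4]
```

```bash
python3 -m creep '5 0 0.3 0.7 0 0 0; 5 0 0.6 1.4 0 0 0; 5 0 0.9 2.1 0 0 0; 5 0 0.9 2.1 0 0 0; 5 0 0.9 2.1 0 0 0'|grep -E "pos|ft"; python3 -m creep '5 0 0.2 0.7 0 0 0; 5 0 0.3 1.4 0 0 0; 5 0 0.3 1.4 0 0 0; 5 0 0.3 1.4 0 0 0; 5 0 0.3 1.4 0 0 0'|grep -E "pos|ft"
```

```text
tool_pos: [0.6136, 0.2758, 0.0689]
ft_force: [13.5, 4.2, -10.0]
tool_pos: [0.6139, 0.2758, 0.0677]
ft_force: [12.7, 3.7, -7.0]
```

```bash
python3 -m creep '5 0 0 0.7 0 0 0; 5 0 -0.5 1.4 0 0 0; 5 0 -1 1.4 0 0 0; 5 0 -1 1.4 0 0 0; 5 0 -1 1.4 0 0 0'|grep -E "pos|ft"; python3 -m creep '5 0 -0.5 0.7 0 0 0; 5 0 -1 1.2 0 0 0; 5 0 -1 1.2 0 0 0; 5 0 -1 1.2 0 0 0; 5 0 -1 1.2 0 0 0'|grep -E "pos|ft"
```

```text
tool_pos: [0.6138, 0.2759, 0.067]
ft_force: [17.6, 4.0, -6.2]
tool_pos: [0.6137, 0.276, 0.0667]
ft_force: [20.2, 4.8, -2.9]
```

```bash
python3 -m creep '5 0 1 0 0 0 0; 5 0 2 0 0 0 0; 5 0 3 0 0 0 0; 5 0 4 0 0 0 0; 5 0 4 0 0 0 0'|grep -E "pos|ft"; python3 -m creep '5 0 0.5 0.7 0 0 0; 5 0 0.5 0.7 0 0 0; 5 0 0.5 0.7 0 0 0; 5 0 0.5 0.7 0 0 0; 5 0 0.5 0.7 0 0 0'|grep -E "pos|ft"
```

```text
tool_pos: [0.6148, 0.2758, 0.0651]
ft_force: [5.1, 1.5, -3.2]
tool_pos: [0.615, 0.2757, 0.0645]
ft_force: [2.8, 2.6, -4.1]
```

```bash
python3 -m creep '5 0 0 0.5 0 0 0; 5 0 0 0.8 0 0 0; 5 0 0 0.8 0 0 0; 5 0 0 0.8 0 0 0; 5 0 0 0.8 0 0 0' 15|grep -E "pos|ft"; python3 -m creep '30 0 0 0 0 0 0; 50 0 0 0 0 0 0; 70 0 0 0 0 0 0; 85 0 0 0 0 0 0; 85 0 0 0 0 0 0' 5|grep -E "pos|ft|wid"; python3 -m creep '90 0 0 -5 0 0 0; 90 0 0 -30 0 0 0; 90 0 0 -70 0 0 0; 90 0 0 -110 0 0 0; 90 0 0 -150 0 0 0' | grep -E "pos"; python3 -m creep '90 0 -20 0 0 0 0; 90 0 -60 0 0 0 0; 90 0 -110 0 0 0 0; 90 0 -160 0 0 0 0; 90 0 -200 0 0 0 0' | grep -E "time|pos"
python3 - <<'E'
from sl import *
L=lambda w:((w-[.591,-.0535,0])@np.array([[.9987,-.0506,0],[.0506,.9987,0],[0,0,1]]))
snap("side","12");snap("top","12")
for tag in("11","12"):
    for n in("side","top"):
        s=load(n+tag+".npz")
        H=hsv(s);P=cloud(s);m=((H[...,0]<8)|(H[...,0]>172))&(H[...,1]>120)&(abs(P[...,0]-.6)<.07)&(abs(P[...,1]-.265)<.06)&(P[...,2]>.01);w=L(P[m]);
        print(tag,n,"top z",np.percentile(w[:,2],[50,95]).round(4),"x",np.percentile(w[:,0],[3,97]).round(4))
w=L(P.reshape(-1,3));k=(abs(w[:,0])<.03)
for nm,lo,hi,a,b in(("jaw",.074,.086,.165,.2),("blue",.097,.11,.1,.18),("sb",.097,.11,.03,.108),("plain",.097,.11,-.14,-.04),("sa",.097,.11,-.31,-.22)):
    q=w[k&(w[:,2]>lo)&(w[:,2]<hi)&(w[:,1]>a)&(w[:,1]<b)];print(nm,len(q),np.percentile(q,[3,97],axis=0).round(4).tolist() if len(q) else "")
E
```

```text
tool_pos: [0.6153, 0.2759, 0.0641]
ft_force: [3.1, 4.0, 0.3]
tool_pos: [0.615, 0.2756, 0.0637]
ft_force: [0.3, -0.2, -0.5]
width: 0.0561
tool_pos: [0.6152, 0.2756, 0.2159]
time_s: 39.2
tool_pos: [0.4134, 0.2652, 0.2147]
11 side top z [0.0847 0.0883] x [0.0323 0.0485]
11 top top z [0.0831 0.0875] x [0.0322 0.0474]
12 side top z [0.0845 0.0876] x [0.0324 0.0485]
12 top top z [0.083 0.086] x [0.0322 0.0476]
jaw 168 [[-0.0277, 0.1689, 0.0744], [0.0287, 0.1954, 0.08]]
blue 364 [[-0.022, 0.1162, 0.0975], [0.0254, 0.1651, 0.103]]
sb 318 [[-0.0195, 0.0482, 0.0977], [0.0254, 0.0929, 0.1034]]
plain 320 [[-0.0212, -0.1149, 0.0972], [0.0243, -0.0699, 0.1033]]
sa 317 [[-0.0216, -0.295, 0.0975], [0.0227, -0.2497, 0.1028]]
```

```bash
python3 -c "
from bench import r
print(r.close_job())"
```

```text
the job is handed in; nothing more can be done
None
```

The job is handed in at about 39 s of the 72 s. The plain sleeve stands in the lane between the two standers, and the blue-banded one stands in the clamp with the jaw wound against it. After each winding the handle sprang back about 11° to the same resting angle, about 4.9 rad, so the grip that remains is lighter than the force I wound it to, and I could not measure it directly.

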